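File a pattern board into the packed rack

TASK

Take the loose pattern board that stands on the bench and file it upright in the rack between the second and third boards of the row, tapered end first: work it into the gap that is too narrow for it, so that it nudges its neighbours and the sliding bookend aside by itself, without touching the bookend with the robot. Push it in gently until you feel it butt against the steel stop in the rack's back wall, never with a hard shove, then let go. All boards stay standing in their order, and the tin, the wooden block and the spool are left alone.

Things in the scene. Friction and masses are not known exactly. Their poses are not given: they have to be found in the camera images.
- loose_board: the loose plywood pattern board, standing upright on the bench on its long edge: 120 mm long (its x), 16 mm thick (y), 100 mm tall, about 150 g. Its +x end tapers from 16 mm to a 4 mm wide round nose over the last 22 mm; its -x end is square with rounded edges. A brass eyelet marks the top, 50 mm from the square end. Origin: centre of its underside, z up.
- rack: fixed wooden rack, open at its -x side (to the robot). Origin: at bench level; x into the rack, y left, z up. Floor 8 mm thick, x -95 to +84, y -85 to +65 mm. Left cheek: inner face y = +40 mm, 85 mm tall. Row boards stand along x, front edges near x = -47 mm, back edges at the back wall (x = +55 mm). The filed board ends up near y = 0, its square end 7 to 19 mm proud of the row.
- back_stop: fixed back wall of the rack, front face at x = +55 mm, 79 mm tall; its frame is the rack's. Behind the gap (y = -9.5 to +9.5 mm) it has a recess with the rigid steel stop for the nose. A set screw holds that stop anywhere from 0 to 12 mm deeper than the face: its depth is not given and must be felt. More than 18 N on it, or 22 N on a row board, is too hard. All is lacquered smooth.
- bookend: upright steel plate 94 x 4 x 75 mm at the right end of the row, on a slide along the rack's y; it gives way to the right (up to 30 mm) at 1 to 2 N and stays where it is pushed. Origin: on the bench level, in the plane of the face that looks at the boards (rack y = -47 to -50 mm at the start). Only boards may push it, not the robot.
- row_board1: upright plywood pattern board in the row, 100 mm long (its x, into the rack), 16 mm thick (y), 92 mm tall, vertical edges rounded at 4 mm radius, about 130 g, loose. Origin: centre of its underside. First in the row, at the left next to the cheek.
- row_board2: upright plywood pattern board in the row, 100 mm long (its x, into the rack), 16 mm thick (y), 100 mm tall, vertical edges rounded at 4 mm radius, about 130 g, loose. Origin: centre of its underside. Second from the left; left neighbour of the gap, which is only 5 to 8 mm wide; the other gaps are about 1 mm.
- row_board3: upright plywood pattern board in the row, 100 mm long (its x, into the rack), 16 mm thick (y), 96 mm tall, vertical edges rounded at 4 mm radius, about 130 g, loose. Origin: centre of its underside. Third from the left; right neighbour of the gap. Row boards slide sideways at a light push.
- row_board4: upright plywood pattern board in the row, 100 mm long (its x, into the rack), 16 mm thick (y), 104 mm tall, vertical edges rounded at 4 mm radius, about 130 g, loose. Origin: centre of its underside. Fourth, at the right next to the bookend.
- tin: printed food tin, 57 mm across, 72 mm tall, a bystander. Origin: centre of its underside.
- block: plain wooden block lying on the bench, 48 x 100 mm, 34 mm tall, a bystander. Origin: centre of its underside.
- spool: spool of black thread, 37 mm across, 60 mm tall, a bystander. Origin: centre of its underside.
There are look-alikes about, which are no part of the job. What is shaped like the loose_board but black or turquoise is not meant. What is shaped like the row_board4 but green is not meant.

How it is judged:
By the outcome, as a careful person would: the job done as asked, in the order asked, and still so for the second after the job is handed in, with the robot touching nothing.
It also fails if it takes over 67 s, if anything falls off the work surface, if the arm or the gripper's body presses on something with over 40 N, if the wrist force passes 120 N, or if a joint passes its speed limit or range.

ROBOT

A 7-joint arm with a two-finger parallel gripper is mounted at the origin on the work surface; the furniture and walls round the work are solid. World frame = base frame: x ahead of the robot, y to its left, z up, the work surface at z = 0. Lengths are in m, angles in rad, forces in N, time in s.
With the tool pointing down it reaches from about 0.4 to 0.875 m from the base axis. Payload 19.3 kg.
Tool frame: the origin (TCP) lies at the very end of the fingers, on their centre line; the grasp point (between the pads) lies 19 mm behind it; z points along the fingers, y is the line along which they close (so a half turn about z gives the same grasp; the last joint's range is limited). The gripper opens to 85 mm and grips with 20 to 120 N. Pads are 22 mm wide; open, the fingers measure 114 mm over their backs; the gripper's body (76 mm by 85 mm) begins 54 mm behind the grasp point. The pads swing forward as they close: fully open they stand 13 mm farther back than shut.
Start: joints at [1.256, 0.521, -0.036, 1.599, 0.021, 1.021, -0.113], TCP at [0.151, -0.606, 0.231] pointing down, gripper open.
Joint ranges: [-2.91, 2.91], [-0.3, 2.13], [-1.5, 1.42], [0.17, 2.43], [-1.26, 4.41], [0.16, 1.93], [-2.52, 2.52]. Speed limits (rad/s): [1.89, 1.89, 2.39, 2.39, 3.01, 3.01, 3.01].

INTERFACE

Orientations are given as [roll, pitch, yaw] about the fixed x, y, z axes, in that order (R = Rz(yaw) Ry(pitch) Rx(roll)).
In Python, from workcell import monitor, viewer, bot gives the robot as it stands.
- The arm moves only by the tool move_arm, never from a script. Its arguments are lists of equal length, an entry for each row: "gripper": the opening, from 0 (shut) to 1 (fully open); "linear": the shift along the tool's x, y, z in cm, a list of three; "twist": the turn about the tool's z in degrees. A call has 1 to 8 rows; each row shifts and turns the commanded pose from where the row before left it, along the tool's axes as they then stand; what a row does not reach is not made up. A row lasts 1/10 s, in which the tool goes at most 50 mm and 8.59 degrees, less where a joint would pass 70% of its speed; a pose out of reach is approached as far as the arm can. A call with a gripper value outside its range is refused whole. The fingers move at their own pace and stop on an object; "squeeze" is the grip in N (left out, the last holds). Time passes only in rows, so rows that do not move let the fingers close. It gives the time, the measured TCP pose, the force, the opening and the grip force at its end, in the units of the state.
- monitor.observe(): the state, without advancing time (a new reading comes with each control period).
- viewer.grab_frame(name): name is "scene" or "top" or "wrist"; returns a dict with "img" (400x640x3 uint8, red, green, blue), "K" (3x3 intrinsics, pixels), "eye" and "rotation" of the camera in the world. Camera axes: x right, y up, looking along -z (the intrinsics and any distortion apply to the point x, -y, -z); pixel columns grow to the right and rows downward; lengths in m; the calibration is good to about 2 mm. A picture is of the moment at which its call begins. There is no depth.
- bot.job_done(): hands the job in; it is judged then, once.
The state is a dict: "clock": time; "qpos": joint angles; "qd": joint speeds; "joint_efforts": joint torques, N m; "position": TCP position; "tool_rot": TCP orientation; "force": force on the tool from outside, world axes, zero at the start; "moment": the same for the moment, N m; "grip_width": finger opening in m; "finger_force": force on a finger pad.
Only numpy, scipy, OpenCV 4.12 (cv2) and the standard library are available. Lean on these libraries where they do the work, as an engineer would, in place of code of your own. Each camera call takes 0.05 s, during which the arm holds its last target. There are 200 camera calls.

## Working session

There is one attempt and no reset: what is moved stays moved. The work goes in short steps, Python scripts to look and compute and a tool call to move; the robot and the scene stay as the last step left them, time stands still between calls to the robot, and variables do not carry over. Pictures are saved under pics/ and viewed, at most 10 in all, crops included, and the job is handed in when it is done.

Besides the shell and the picture viewer there is one more tool, called after ">>>" by a JSON object that holds its "op" and its "data". move_arm: Moves the arm, as the interface text tells. Its arguments: {"type":"object","properties":{"gripper":{"type":"array"},"linear":{"type":"array"},"twist":{"type":"array"},"squeeze":{"type":"number"}},"required":["gripper","linear","twist"]}

```bash
mkdir -p pics; cat > h.py <<'E'
import numpy as np,cv2,json
from workcell import monitor,viewer,bot
def grab(n,f):
    d=viewer.grab_frame(n); cv2.imwrite('pics/'+f+'.png',d['img'][:,:,::-1]); np.savez('pics/'+f+'.npz',**{k:np.array(v) for k,v in d.items()}); return d
def load(f): return dict(np.load('pics/'+f+'.npz',allow_pickle=True))
def ray(d,u,v):
    c=np.linalg.inv(d['K'])@[u,v,1]; return np.array(d['rotation'])@[c[0],-c[1],-c[2]]
def atz(d,u,v,z):
    r=ray(d,u,v); e=np.array(d['eye']); return e+r*(z-e[2])/r[2]
def proj(d,p):
    c=np.array(d['rotation']).T@(np.array(p)-d['eye']); q=d['K']@[c[0],-c[1],-c[2]]; return q[:2]/q[2]
E
python3 - <<'E'
from h import *
for n in ('scene','top'):
    d=grab(n,n); print(n,[ (k,np.round(v,3).tolist()) for k,v in d.items() if k!='img'])
a=[cv2.imread('pics/%s.png'%n) for n in('scene','top')]
print(monitor.observe())
E
```

```text
scene [('K', [[389.807, 0.0, 317.892], [0.0, 389.807, 204.779], [0.0, 0.0, 1.0]]), ('eye', [-0.098, 0.522, 0.714]), ('rotation', [0.788, -0.0, -2.048])]
top [('K', [[496.949, 0.0, 326.755], [0.0, 496.949, 202.612], [0.0, 0.0, 1.0]]), ('eye', [0.328, 0.248, 1.098]), ('rotation', [0.165, -0.026, -1.544])]
{'clock': 0.1, 'qpos': array([ 1.2557873 ,  0.52194502, -0.03631947,  1.59994083,  0.02122717,
        1.02109444, -0.11282351]), 'qd': array([-0.00131228, -0.00243196,  0.00087282, -0.00240504, -0.00140345,
       -0.00123817,  0.00096152]), 'joint_efforts': array([ 4.05487619e-03, -9.28498793e+01,  1.98384024e+00, -3.70535374e+01,
        1.80450222e-02,  5.41590431e-03,  7.90909439e-05]), 'position': array([ 0.15136613, -0.60608952,  0.23079288]), 'tool_rot': array([-3.14059529e+00,  9.66970850e-05,  2.44781715e-01]), 'force': array([0.12240637, 0.00381216, 0.1205618 ]), 'moment': array([0.00117455, 0.0381286 , 0.02153954]), 'finger_force': 0.0, 'grip_width': 0.08557200772296093}
```

View pics/top.png

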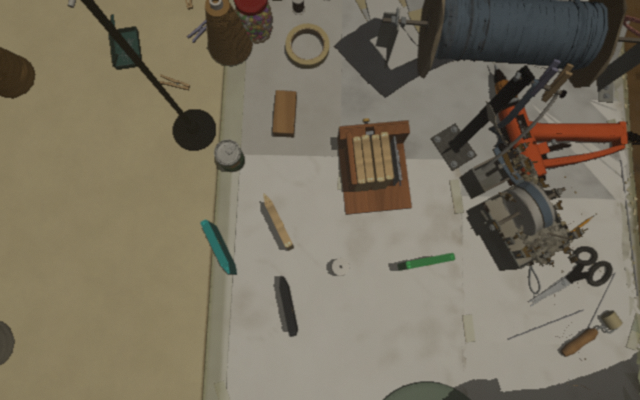

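View pics/scene.png

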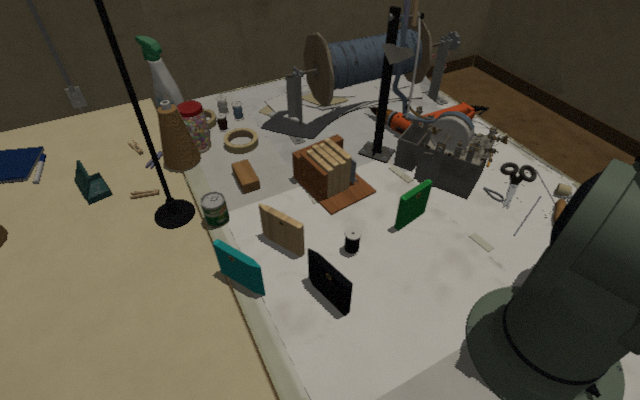

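The top view shows the loose board near (278,222), with its pointed end up at (266,197). The rack is at (375,165), the tin at (229,155), the block at (285,113) and the spool at (337,267). I'll zoom in.

```bash
sed -i "s/^def ray/from scipy.spatial.transform import Rotation as Ro\ndef RR(d):\n    r=np.array(d['rotation']); return r if r.shape==(3,3) else Ro.from_euler('xyz',r).as_matrix()\ndef ray/; s/np.array(d\['rotation'\])@/RR(d)@/; s/np.array(d\['rotation'\]).T/RR(d).T/" h.py
python3 - <<'E'
from h import *
i=cv2.imread('pics/top.png')
a=cv2.resize(i[185:255,250:310],None,fx=8,fy=8,interpolation=cv2.INTER_CUBIC)
b=cv2.resize(i[115:220,330:420],None,fx=5.333,fy=5.333,interpolation=cv2.INTER_CUBIC)
h=560; c=np.zeros((h,480+480,3),np.uint8); c[:,:480]=a; c[:b.shape[0],480:480+b.shape[1]]=b[:h]
cv2.imwrite('pics/c1.png',cv2.resize(c,(800,467)))
d=load('top')
for z,p in ((.1,(266,197)),(.1,(289,245)),(.008,(341,210)),(.008,(411,207)),(.1,(375,160)),(0,(229,170)),(0,(337,270)),(0,(330,30))): print(p,atz(d,*p,z).round(3))
print(proj(d,(0,0,0)))
E
```

```text
(266, 197) [0.502 0.35  0.1  ]
(289, 245) [0.406 0.3   0.1  ]
(341, 210) [0.494 0.192 0.008]
(411, 207) [0.506 0.036 0.008]
(375, 160) [0.587 0.129 0.1  ]
(229, 170) [0.579 0.447 0.   ]
(337, 270) [0.362 0.198 0.   ]
(330, 30) [0.928 0.228 0.   ]
[427.84930933 448.24772561]
```

View pics/c1.png

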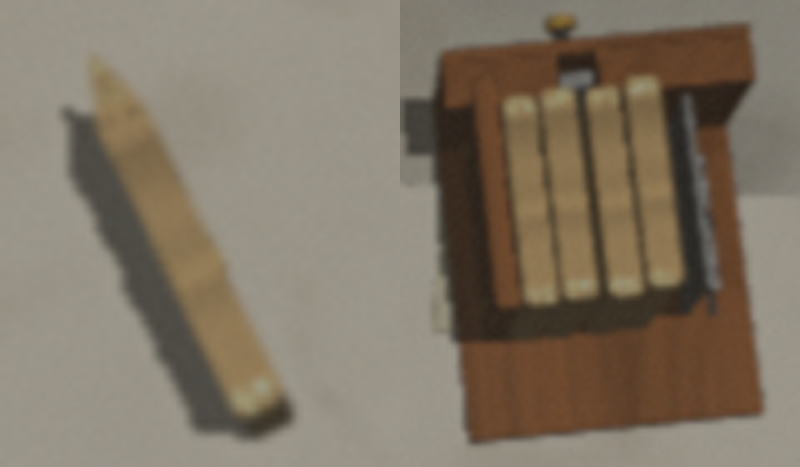

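The crop shows the board's nose at about (96,60), which is full-image (263,194). Its square end is at about (258,400). The row boards, the gap between 2 and 3, and the stop recess are all visible. Next I'll check obstacle heights before swinging the arm over.

```bash
python3 - <<'E'
from h import *
s=load('scene');t=load('top')
def hgt(base,top):
    b=atz(s,*base,0); 
    for z in np.arange(0,.7,.02):
        p=proj(s,(b[0],b[1],z))
        if p[1]<top[1]: break
    return b.round(3),round(z,2),p
print('stand',hgt((375,153),(393,8)));print('machine',hgt((440,165),(460,115)));print('lamp base top view',atz(t,193,130,0))
print('reelstand',hgt((290,125),(290,70)),hgt((430,95),(440,30)))
print('lamp',hgt((175,213),(100,0)))
E
```

```text
stand (array([ 0.657, -0.062,  0.   ]), np.float64(0.42), array([394.44541584,   2.3943845 ]))
machine (array([ 0.523, -0.197,  0.   ]), np.float64(0.18), array([455.49698973, 110.28892597]))
lamp base top view [0.66954065 0.53385636 0.        ]
reelstand (array([0.91 , 0.103, 0.   ]), np.float64(0.2), array([286.55425024,  66.32543815])) (array([ 0.855, -0.428,  0.   ]), np.float64(0.24), array([445.28072113,  26.7230511 ]))
lamp (array([0.68 , 0.528, 0.   ]), np.float64(0.52), array([ 91.24001572, -12.24425371]))
```

>>> {"op": "move_arm", "data": {"gripper": [1,1,1,1,1], "linear": [[0,0,-5],[0,0,-5],[0,0,-5],[0,0,-5],[0,0,-3]], "twist": [0,0,0,0,0]}}

```text
clock: 0.6
position: [0.1514, -0.6064, 0.4651]
tool_rot: [3.138, -0.0, 0.245]
force: [-0.1, 0.2, -0.3]
grip_width: 0.0854
finger_force: 0.0
```

>>> {"op": "move_arm", "data": {"gripper": [1,1,1,1,1,1], "linear": [[2,-1.65,0],[3.54,-2.92,0],[3.54,-2.92,0],[3.54,-2.92,0],[3.54,-2.92,0],[3.54,-2.92,0]], "twist": [0,0,0,0,0,0]}}

```text
clock: 1.2
position: [0.3039, -0.3992, 0.4612]
tool_rot: [-3.141, 0.0, 0.245]
force: [1.2, -0.0, 0.8]
grip_width: 0.0854
finger_force: 0.0
```

>>> {"op": "move_arm", "data": {"gripper": [1,1,1,1,1,1], "linear": [[3.54,-2.92,0],[3.54,-2.92,0],[3.54,-2.92,0],[3.54,-2.92,0],[3.54,-2.92,0],[1.5,-1.25,0]], "twist": [0,0,0,0,0,0]}}

```text
clock: 1.8
position: [0.4529, -0.1969, 0.4612]
tool_rot: [-3.141, -0.0, 0.249]
force: [-0.2, -0.6, 0.2]
grip_width: 0.0858
finger_force: 0.0
```

```bash
python3 -c "
from h import *
print(monitor.observe())"
```

```text
{'clock': 1.8, 'qpos': array([ 0.59555193,  0.15517939, -0.35818686,  1.55084564,  0.0535599 ,
        1.44548224, -1.0871007 ]), 'qd': array([-0.24276227,  0.08025409, -0.09817986, -0.0860169 ,  0.05659156,
        0.02203183, -0.36758453]), 'joint_efforts': array([  1.14052556, -60.55862188,  -2.39806965, -42.58360147,
        -0.21858182,  -0.09705958,  -0.20372714]), 'position': array([ 0.45285934, -0.1968981 ,  0.46116677]), 'tool_rot': array([-3.14063314e+00, -4.77337025e-04,  2.49081506e-01]), 'force': array([-0.23448103, -0.64963279,  0.23054332]), 'moment': array([-0.01857017, -0.00010455, -0.01026958]), 'finger_force': 0.0, 'grip_width': 0.08582299438647033}
```

>>> {"op": "move_arm", "data": {"gripper": [1,1,1,1,1,1,1,1], "linear": [[0.6,-2.4,0],[1,-4,0],[1,-4,0],[1,-4,0],[1,-4,0],[1,-4,0],[1,-4,0],[1,-4,0]], "twist": [0,0,0,0,0,0,0,0]}}

```text
clock: 2.6
position: [0.4507, 0.1142, 0.4613]
tool_rot: [3.141, -0.0, 0.244]
force: [0.1, -0.6, 0.7]
grip_width: 0.0854
finger_force: 0.0
```

>>> {"op": "move_arm", "data": {"gripper": [1,1,1,1], "linear": [[1,-4,0],[0.6,-2.4,0],[0,0,0],[0,0,0]], "twist": [0,0,0,0]}}

```text
clock: 3.0
position: [0.451, 0.1787, 0.461]
tool_rot: [3.142, 0.001, 0.246]
force: [-0.2, -0.6, 0.1]
grip_width: 0.0855
finger_force: 0.0
```

```bash
python3 -c "
from h import *
d=grab('wrist','w1'); print(d['K'],d['eye'],d['rotation']);s=monitor.observe();print(s['qpos'],s['position'],s['tool_rot'])"
```

```text
[[308.97339636   0.         320.45212024]
 [  0.         308.97339636 204.15362063]
 [  0.           0.           1.        ]] [0.52012969 0.195895   0.60568441] [-2.85016754e-01 -2.18876615e-04 -1.32637486e+00]
[ 0.08373968  0.16894049 -0.68417659  1.55812172  0.10732688  1.4533432
 -1.93265139] [0.45124265 0.177975   0.46107397] [3.14127569e+00 5.36024383e-04 2.44259304e-01]
```

View pics/w1.png

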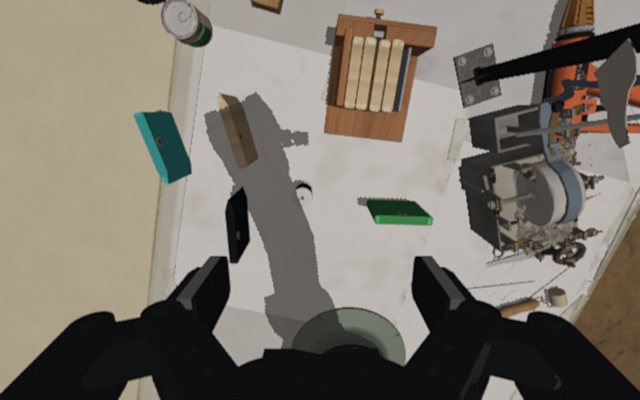

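The wrist view shows the loose board at about (238,130), the rack at (378,80) and the spool at (303,192). I'll take closer views, the board first.

>>> {"op": "move_arm", "data": {"gripper": [1,1,1,1,1,1,1,1], "linear": [[-1.42,-1.94,3.67],[-1.42,-1.94,3.67],[-1.42,-1.94,3.67],[-1.42,-1.94,3.67],[-1.42,-1.94,3.67],[-1.42,-1.94,3.67],[0,0,0],[0,0,0]], "twist": [0,0,0,0,0,0,-6.5,-6.5]}}

```text
clock: 3.85
position: [0.34, 0.2702, 0.2404]
tool_rot: [3.141, 0.002, 0.476]
force: [0.5, -0.5, 1.1]
grip_width: 0.0853
finger_force: 0.0
```

>>> {"op": "move_arm", "data": {"gripper": [1,1,1], "linear": [[0,0,0],[0,0,0],[0,0,0]], "twist": [0,0,0]}}

```text
clock: 4.15
position: [0.3407, 0.2705, 0.2413]
tool_rot: [3.141, -0.0, 0.468]
force: [0.4, -0.1, -0.9]
grip_width: 0.0855
finger_force: 0.0
```

```bash
python3 -c "
from h import *
d=grab('wrist','w2'); s=monitor.observe();print(d['eye'],d['rotation'],s['qpos'],s['position'],s['tool_rot'])"
```

```text
[0.40406533 0.30252016 0.38605974] [-2.83918996e-01 -5.35406687e-04 -1.10425591e+00] [-0.12724706  0.28325112 -0.80857372  2.03114491  0.25583169  0.92777965
 -2.17316022] [0.34059974 0.27060391 0.24127256] [ 3.14136674e+00 -3.93050097e-04  4.68649491e-01]
```

View pics/w2.png

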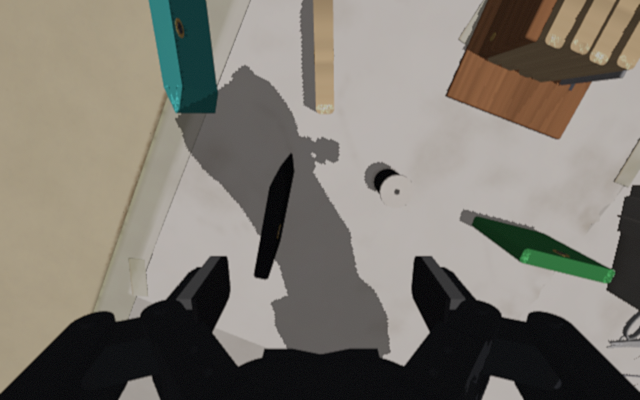

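The board's square end sits at row ~110, columns 315–334, and runs almost straight up the image. Now its edges numerically.

```bash
python3 - <<'E'
from h import *
d=load('w2');im=d['img'].astype(int)
for r in (2,20,40,60,80,95,104,108,112): print(r,[tuple(im[r,c]) for c in range(310,338,2)] if r in(60,108) else '')
m=((im[:,:,0]-im[:,:,2])>35)
L=[];R=[]
for r in range(2,104,6):
    c=np.where(m[r,295:350])[0]+295; 
    if len(c): L.append((c.min()-.0,r));R.append((c.max()+1,r))
print(L[::4],R[::4])
P=lambda l:np.array([atz(d,*p,.1)[:2] for p in l])
for q in(P(L),P(R)):
    v=np.polyfit(q[:,0],q[:,1],1);print(v,np.degrees(np.arctan(v[0])))
print((P(L)-P(R))[::4])
col=np.where(m[:,324])[0];col=col[col<130];print(col.max()); print(atz(d,324.5,col.max()+1,.1))
s=load('top');
for p in((263.5,194),(288,245)):print(atz(s,*p,.1))
E
```

```text
2 
20 
40 
60 [(np.int64(97), np.int64(94), np.int64(92)), (np.int64(95), np.int64(92), np.int64(91)), (np.int64(126), np.int64(109), np.int64(88)), (np.int64(177), np.int64(154), np.int64(122)), (np.int64(174), np.int64(152), np.int64(120)), (np.int64(174), np.int64(152), np.int64(120)), (np.int64(174), np.int64(152), np.int64(120)), (np.int64(174), np.int64(152), np.int64(120)), (np.int64(174), np.int64(152), np.int64(120)), (np.int64(174), np.int64(151), np.int64(120)), (np.int64(174), np.int64(152), np.int64(120)), (np.int64(172), np.int64(150), np.int64(117)), (np.int64(180), np.int64(173), np.int64(168)), (np.int64(181), np.int64(176), np.int64(172))]
80 
95 
104 
108 [(np.int64(114), np.int64(109), np.int64(107)), (np.int64(96), np.int64(92), np.int64(90)), (np.int64(94), np.int64(90), np.int64(89)), (np.int64(178), np.int64(168), np.int64(140)), (np.int64(185), np.int64(181), np.int64(155)), (np.int64(183), np.int64(177), np.int64(159)), (np.int64(180), np.int64(171), np.int64(156)), (np.int64(187), np.int64(186), np.int64(179)), (np.int64(184), np.int64(181), np.int64(166)), (np.int64(174), np.int64(162), np.int64(138)), (np.int64(181), np.int64(174), np.int64(146)), (np.int64(179), np.int64(172), np.int64(142)), (np.int64(181), np.int64(171), np.int64(161)), (np.int64(181), np.int64(175), np.int64(171))]
112 
[(np.float64(313.0), 2), (np.float64(314.0), 26), (np.float64(314.0), 50), (np.float64(315.0), 74), (np.float64(316.0), 98)] [(np.int64(333), 2), (np.int64(333), 26), (np.int64(334), 50), (np.int64(334), 74), (np.int64(334), 98)]
[0.5299998  0.09267191] 27.923580877023053
[0.53799785 0.07093082] 28.28015593844847
[[-0.0072877   0.01446473]
 [-0.0070572   0.01400836]
 [-0.00757512  0.01503768]
 [-0.00734112  0.01457444]
 [-0.00709752  0.01409209]]
113
[0.40574827 0.29916806 0.1       ]
[0.50836012 0.35573712 0.1       ]
[0.40610864 0.30182558 0.1       ]
```

>>> {"op": "move_arm", "data": {"gripper": [1,1,1,1,1,1,1,1], "linear": [[4.18,0.21,0],[4.18,0.22,0],[0,0,2],[0,0,3.5],[0,0,3.5],[0,0,3],[0,0,0],[0,0,0]], "twist": [0,-1.2,0,0,0,0,0,0]}}

```text
clock: 5.0
position: [0.4167, 0.3053, 0.1218]
tool_rot: [-3.142, 0.0, 0.492]
force: [-0.1, 0.6, 0.5]
grip_width: 0.0856
finger_force: 0.0
```

```bash
python3 - <<'E'
from h import *
d=grab('wrist','w3');s=monitor.observe();print(s['position'],s['tool_rot'],s['qpos'])
im=d['img'].astype(int);m=((im[:,:,0]-im[:,:,2])>35)
L=[];R=[]
for r in range(150,330,15):
    c=np.where(m[r,260:380])[0]+260
    if len(c)>5: L.append(atz(d,c.min(),r,.1)[:2]);R.append(atz(d,c.max()+1,r,.1)[:2]); print(r,c.min(),c.max(),L[-1].round(4),R[-1].round(4))
M=(np.array(L)+R)/2;v=np.polyfit(M[:,0],M[:,1],1);print(v,np.degrees(np.arctan(v[0])))
E
```

```text
[0.41720335 0.30562487 0.12249494] [-3.14135973e+00 -1.34970816e-03  4.91944627e-01] [-0.2552209   0.58128827 -0.66645029  1.95420211  0.50631651  0.77599041
 -2.29195417]
150 308 336 [0.4599 0.336 ] [0.4672 0.3224]
180 308 334 [0.4454 0.3285] [0.4524 0.3154]
210 313 334 [0.4315 0.318 ] [0.4373 0.3071]
225 309 334 [0.4224 0.3159] [0.4294 0.3027]
240 309 333 [0.4142 0.3116] [0.421  0.2988]
255 309 333 [0.4057 0.3072] [0.4127 0.2942]
[0.52699594 0.0848037 ] 27.789048442437338
```

View pics/w3.png

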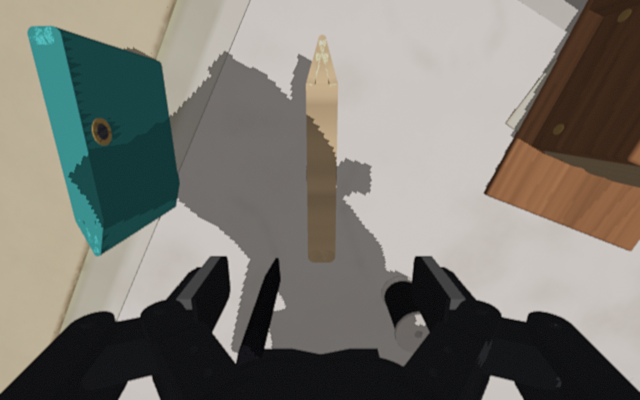

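The board runs from its square end at row 262 up to the nose at (322,36), centred between the fingers. The black look-alike at (262,310) and the spool at (405,315) look close, so I'll check clearances.

```bash
python3 - <<'E'
from h import *
for n,ps in (('w3',[(278,260,.1),(322,262,.1),(405,330,.06)]),('w2',[(291,155,.1),(260,277,.1),(394,190,.06)]),('top',[(282,277,.1),(290,247,.1),(337,266,.06)])):
    d=load(n)
    for u,v,z in ps: print(n,u,v,atz(d,u,v,z).round(4))
R=Ro.from_euler('z',.492).as_matrix()
for y in(.0425,.057,-.0425,-.057): print(np.array([.4172,.3056])+(R@[0,y,0])[:2])
E
```

```text
w3 278 260 [0.3942 0.3219 0.1   ]
w3 322 262 [0.4053 0.2983 0.1   ]
w3 405 330 [0.3662 0.2026 0.06  ]
w2 291 155 [0.3595 0.3103 0.1   ]
w2 260 277 [0.2312 0.2854 0.1   ]
w2 394 190 [0.3693 0.1955 0.06  ]
top 282 277 [0.3424 0.3112 0.1   ]
top 290 247 [0.4022 0.2977 0.1   ]
top 337 266 [0.3687 0.2008 0.06  ]
[0.39712344 0.34305907]
[0.39027379 0.35583922]
[0.43727656 0.26814093]
[0.44412621 0.25536078]
```

Clear. I'll descend and grip.

>>> {"op": "move_arm", "data": {"gripper": [1,1,1,0,0,0,0,0], "linear": [[0,0.08,3],[0,0,2.7],[0,0,1],[0,0,0],[0,0,0],[0,0,0],[0,0,0],[0,0,0]], "squeeze": 70, "twist": [0,0,0,0,0,0,0,0]}}

```text
clock: 5.85
position: [0.4174, 0.3046, 0.0549]
tool_rot: [-3.142, -0.001, 0.492]
force: [-3.3, -0.5, 15.4]
grip_width: 0.0153
finger_force: 67.8
```

>>> {"op": "move_arm", "data": {"gripper": [0,0,0,0], "linear": [[0,0,0],[0,0,0],[0,0,0],[0,0,0]], "twist": [0,0,0,0]}}

```text
clock: 6.25
position: [0.4174, 0.3047, 0.0549]
tool_rot: [3.142, -0.001, 0.493]
force: [-1.2, -1.4, 10.8]
grip_width: 0.015
finger_force: 68.3
```

>>> {"op": "move_arm", "data": {"gripper": [0,0,0,0,0,0,0], "linear": [[0,0,-1],[0,0,-2],[0,0,-3],[0,0,-3],[0,0,-4],[0,0,-3],[0,0,0]], "twist": [0,0,0,0,0,0,0]}}

```text
clock: 6.95
position: [0.4181, 0.3055, 0.2182]
tool_rot: [-3.141, -0.006, 0.492]
force: [-0.3, 0.4, -2.1]
grip_width: 0.0155
finger_force: 68.3
```

>>> {"op": "move_arm", "data": {"gripper": [0,0,0,0,0,0,0,0], "linear": [[-0.9,1.84,0],[-1.8,3.67,0],[-1.8,3.67,0],[-1.8,3.67,0],[-1.8,3.67,0],[-1.8,3.67,0],[-0.9,1.84,0],[0,0,0]], "twist": [0,0,0,0,0,0,0,4]}}

```text
clock: 7.75
position: [0.4257, 0.0559, 0.2137]
tool_rot: [3.141, 0.002, 0.418]
force: [-0.3, 0.5, -1.1]
grip_width: 0.0147
finger_force: 68.5
```

>>> {"op": "move_arm", "data": {"gripper": [0,0,0,0,0,0,0], "linear": [[0,0,0],[0,0,0],[0,0,0],[0,0,0],[0,0,0],[0,0,0],[0,0,0]], "twist": [6,6,5,2.8,0,0,0]}}

```text
clock: 8.45
position: [0.426, 0.0592, 0.214]
tool_rot: [-3.142, 0.0, 0.078]
force: [-0.1, 0.1, -0.8]
grip_width: 0.0153
finger_force: 68.5
```

```bash
python3 -c "
from h import *
d=grab('wrist','w4');grab('top','t4'); s=monitor.observe();print(d['eye'],d['rotation'],s['qpos'],s['position'],s['tool_rot'])"
```

```text
[0.4969002  0.06462153 0.35875507] [-2.84539596e-01  1.44440066e-05 -1.49339944e+00] [ 0.27728533  0.28986872 -0.65813033  2.07951217  0.23590824  0.84445225
 -2.0115652 ] [0.4260528  0.05914926 0.21405507] [-3.14154539e+00  1.54541884e-04  7.79087338e-02]
```

View pics/w4.png

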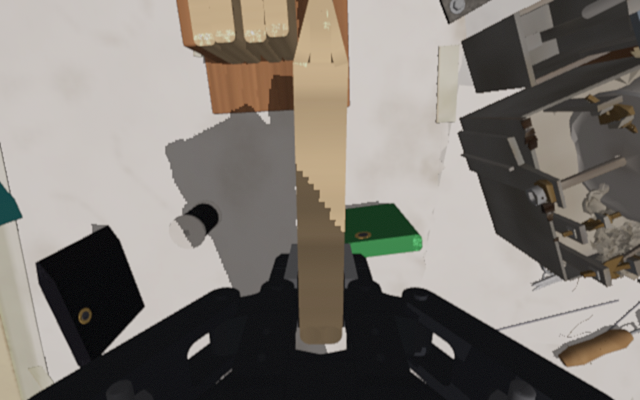

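The board is held straight. The row fronts are at about rows 20–45, with the gap near column 244. I'll enlarge that region.

```bash
python3 - <<'E'
from h import *
i=cv2.imread('pics/w4.png');c=cv2.resize(i[0:120,170:360],None,fx=4.2,fy=4.2,interpolation=cv2.INTER_CUBIC);cv2.imwrite('pics/c4.png',c)
im=load('w4')['img'].astype(int)
for r in(4,16,28,32,36): print(r,[int(x) for x in im[r,185:300].sum(1)//3])
E
```

```text
4 [111, 112, 119, 144, 164, 167, 166, 166, 165, 165, 166, 166, 166, 166, 166, 166, 166, 166, 166, 166, 166, 166, 167, 166, 166, 166, 166, 166, 166, 166, 167, 166, 166, 167, 166, 167, 166, 167, 167, 166, 166, 167, 166, 167, 168, 164, 134, 91, 82, 82, 82, 83, 82, 80, 78, 108, 157, 170, 168, 168, 167, 168, 167, 167, 167, 167, 167, 167, 167, 167, 167, 167, 167, 167, 167, 167, 167, 164, 156, 164, 167, 166, 166, 166, 166, 166, 166, 166, 166, 166, 166, 166, 166, 166, 166, 166, 166, 166, 167, 168, 166, 148, 100, 78, 82, 82, 79, 80, 79, 81, 91, 104, 98, 66, 49]
16 [110, 111, 112, 112, 121, 150, 165, 167, 166, 166, 166, 165, 165, 166, 166, 166, 166, 166, 166, 166, 166, 166, 166, 166, 166, 166, 166, 166, 166, 166, 166, 166, 167, 166, 167, 167, 166, 167, 167, 167, 167, 167, 167, 167, 167, 168, 169, 160, 107, 79, 82, 83, 83, 83, 82, 80, 97, 138, 165, 168, 167, 167, 167, 167, 167, 166, 166, 167, 167, 167, 167, 167, 167, 167, 167, 167, 168, 168, 159, 135, 159, 169, 166, 166, 167, 166, 167, 167, 167, 167, 167, 166, 167, 167, 167, 168, 167, 167, 168, 168, 169, 165, 140, 95, 80, 82, 83, 83, 82, 81, 85
[... 992 characters left out ...]
, 169, 170, 172, 177, 176, 181, 182, 181, 168, 163, 161, 160, 160, 161, 164, 164, 165, 164, 151, 105, 78, 80, 82, 83, 83, 82, 84, 86, 85, 58, 61]
36 [106, 108, 109, 110, 112, 113, 112, 123, 157, 186, 199, 195, 187, 189, 187, 191, 190, 180, 186, 188, 191, 185, 183, 188, 193, 185, 181, 176, 170, 166, 170, 175, 178, 178, 181, 177, 173, 174, 177, 184, 186, 184, 186, 186, 180, 168, 165, 164, 166, 157, 101, 77, 84, 87, 87, 86, 86, 83, 99, 143, 175, 179, 173, 176, 178, 172, 169, 172, 176, 169, 168, 176, 185, 185, 189, 182, 167, 163, 164, 166, 155, 100, 65, 89, 123, 144, 149, 151, 155, 161, 152, 143, 133, 129, 128, 122, 115, 116, 122, 113, 93, 79, 74, 75, 79, 79, 81, 83, 81, 83, 82, 84, 81, 68, 117]
```

View pics/c4.png

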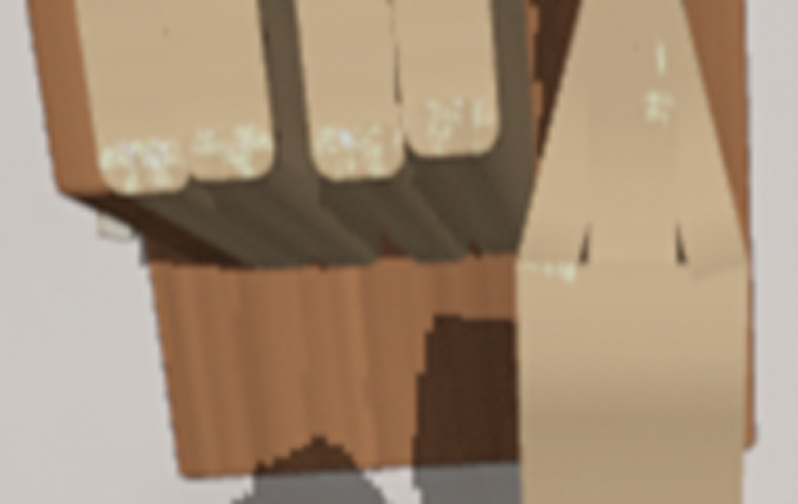

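The crop confirms the gap between boards 2 and 3 at full-image columns ~235–243 at row 28. The floor's front-left corner is at about (213,113). Converting to positions.

```bash
python3 - <<'E'
from h import *
d=load('w4')
rows=[4,16,28]
E={'b1L .1':([188,190,192],.1),'b2R':([231.2+.2,233+.2,234.6+.2],.108),'b3L':([240.6+.2,242.2+.2,243.4+.2],.104),'b34':([263.5,264.5,265.5],.104),'b4R':([287,288,288.8],.112)}
for k,(c,z) in E.items():
    p=np.array([atz(d,u,r+.5,z)[:2] for u,r in zip(c,rows)]); v=p[-1]-p[0]
    print(k,p.round(4).tolist(),'yaw',np.degrees(np.arctan2(-v[1],-v[0])))
print('floorFL',atz(d,170+181/4.2,475/4.2,.008)[:2],'floor front right',atz(d,170+750/4.2,445/4.2,.008)[:2], 'mid',atz(d,170+350/4.2,470/4.2,.008)[:2])
print('fronts',[atz(d,170+a/4.2,b/4.2,z)[:2].round(4) for a,b,z in((235,182,.108),(360,178,.104),(140,192,.1),(455,155,.112))])
# held board: axis of top at z=.214+.045
z=.214+.045
for c,r in(((297,345),120),((303,343),330),((294,348),65)): print([atz(d,x,r,z)[:2].round(4) for x in c])
E
```

```text
b1L .1 [[0.5661, 0.1675], [0.5584, 0.1663], [0.5505, 0.1652]] yaw 8.430671457119477
b2R [[0.5664, 0.1335], [0.5589, 0.1323], [0.5513, 0.1311]] yaw 9.051727173615483
b3L [[0.568, 0.1279], [0.5604, 0.1267], [0.5526, 0.1257]] yaw 7.91216264996871
b34 [[0.5693, 0.1115], [0.5617, 0.1106], [0.5539, 0.1096]] yaw 6.917041001601491
b4R [[0.5683, 0.0936], [0.5609, 0.0926], [0.5534, 0.0917]] yaw 7.593820834669665
floorFL [0.48858102 0.1812366 ] floor front right [0.50736529 0.03491648] mid [0.49321322 0.13757169]
fronts [array([0.541 , 0.1376]), array([0.5441, 0.1167]), array([0.5395, 0.1571]), array([0.5474, 0.0989])]
[array([0.4945, 0.0718]), array([0.4956, 0.0569])]
[array([0.4174, 0.0651]), array([0.4186, 0.0499])]
[array([0.5102, 0.0735]), array([0.5114, 0.0575])]
```

>>> {"op": "move_arm", "data": {"gripper": [0,0,0,0,0,0], "linear": [[0,0,0],[0.1,-2,0],[0.1,-2.2,0],[0,-0.97,0],[0,0,0],[0,0,0]], "twist": [-2.8,0,0,0,0,0]}}

```text
clock: 9.15
position: [0.4216, 0.1101, 0.214]
tool_rot: [3.141, 0.0, 0.126]
force: [0.2, -1.1, -2.0]
grip_width: 0.0153
finger_force: 68.5
```

>>> {"op": "move_arm", "data": {"gripper": [0,0,0,0,0,0,0,0], "linear": [[0,0,2],[0,0,3.5],[0,0,3.5],[0,0,3.2],[0,0,1.5],[0,0,0.7],[0,0,0.3],[0,0,0]], "twist": [0,0,0,0,0,0,0,0]}}

```text
clock: 9.95
position: [0.4219, 0.1105, 0.0675]
tool_rot: [3.141, -0.001, 0.126]
force: [0.7, -0.0, -1.0]
grip_width: 0.0154
finger_force: 68.5
```

```bash
python3 - <<'E'
from h import *
d=grab('wrist','w5');s=monitor.observe();print(s['position'],s['tool_rot'],s['force'],s['qpos'],d['eye'])
i=cv2.imread('pics/w5.png');cv2.imwrite('pics/c5.png',cv2.resize(i[0:190,190:440],(790,600),interpolation=cv2.INTER_CUBIC))
E
```

```text
[0.42207888 0.11058091 0.06774714] [ 3.14155919e+00 -1.02024631e-03  1.25683021e-01] [-0.46768076 -0.39851589 -1.71426752] [ 0.00441144  0.55558339 -0.50759748  2.1886314   0.54376545  0.51920488
 -2.3652536 ] [0.49240631 0.11925253 0.21225774]
```

View pics/c5.png

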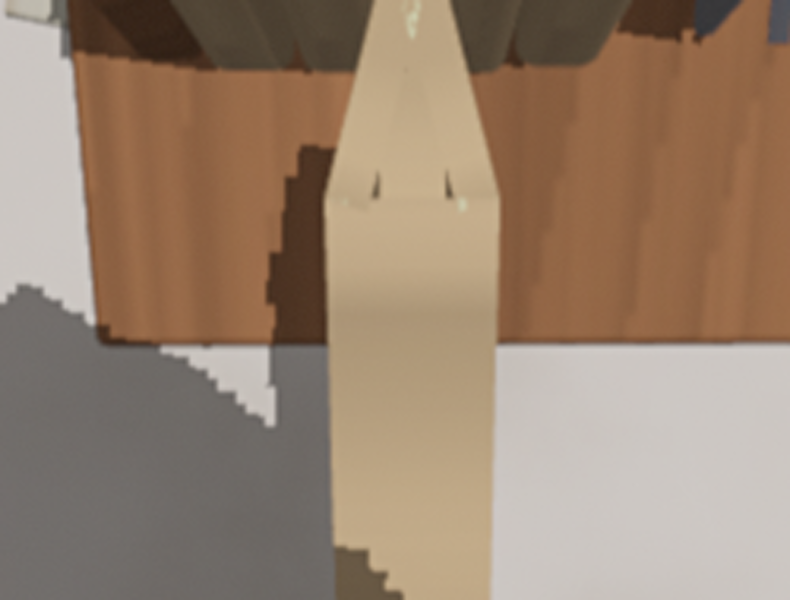

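The board is parallel to the rack, with the floor's front edge horizontal in the image at crop row 343. The base seams are at crop columns ~295 (boards 1|2) and ~513 (boards 3|4). Next, the nose against the gap centre.

```bash
python3 - <<'E'
from h import *
d=load('w5');k=3.16
a=atz(d,190+296/k,69/k,.008)[:2];b=atz(d,190+513/k,66/k,.008)[:2];print(a,b,np.linalg.norm(a-b),'yaw',np.degrees(np.arctan2(b[0]-a[0],a[1]-b[1])))
m=(a+b)/2
z=.0677+.045
im=d['img'].astype(int)
P=[]
for r in(75,90,110,130,160):
    w=(im[r,:,0]-im[r,:,2]>25)&(im[r,:,0]>120); 
    c=np.where(w[285:360])[0]+285; q=[atz(d,x,r+.5,z)[:2] for x in(c.min(),c.max()+1)];P.append(np.mean(q,0));print(r,c.min(),c.max(),np.linalg.norm(q[0]-q[1]))
P=np.array(P);v=np.polyfit(P[:,0],P[:,1],1);print('board yaw',np.degrees(np.arctan(v[0])),'y at front',np.polyval(v,m[0]),'gap mid',m)
e=[atz(d,190+x/k,y/k,.008)[:2] for x,y in((105,343),(785,343))];print(e,np.degrees(np.arctan2(e[1][0]-e[0][0],e[0][1]-e[1][1])))
E
```

```text
[0.54133651 0.14711639] [0.54683501 0.10715868] 0.04033425702831584 yaw 7.835149847001862
75 293 359 0.020053172261125622
90 293 359 0.02030957782311654
110 294 346 0.016344332025359776
130 294 346 0.016632810863774286
160 295 345 0.016440419820703683
board yaw 2.4708967787727745 y at front 0.1207245132286325 gap mid [0.54408576 0.12713753]
[array([0.48810149, 0.18056503]), array([0.50497036, 0.04569529])] 7.12926224310734
```

>>> {"op": "move_arm", "data": {"gripper": [0,0,0,0,0,0,0,0], "linear": [[0,-0.1,0.15],[0.3,0,0],[0.4,0,0],[0.3,0,0],[0.2,0,0],[0.2,0,0],[0.2,0,0],[0.2,0.02,0]], "twist": [0,0,0,0,0,0,0,0]}}

```text
clock: 10.8
position: [0.4395, 0.1138, 0.0656]
tool_rot: [-3.142, 0.0, 0.126]
force: [0.3, -0.2, -2.4]
grip_width: 0.0153
finger_force: 68.5
```

```bash
python3 -c "
from h import *
s=monitor.observe();print(s['position'],s['tool_rot'],s['force'],s['moment'])
d=grab('wrist','w6')"
```

```text
[0.4394539  0.11384331 0.06558365] [-3.14156693e+00  1.02422240e-04  1.26159813e-01] [ 0.30555228 -0.19285016 -2.43113646] [-0.01095835  0.07316279 -0.00066262]
```

>>> {"op": "move_arm", "data": {"gripper": [0,0,0,0,0], "linear": [[0.2,0.04,0],[0.2,0.05,0],[0.2,0.05,0],[0.2,0.05,0],[0,0,0]], "twist": [0,0,0,0,0]}}

```text
clock: 11.35
position: [0.4478, 0.1129, 0.0656]
tool_rot: [-3.141, -0.0, 0.126]
force: [0.5, -1.0, -1.2]
grip_width: 0.0152
finger_force: 68.6
```

```bash
python3 -c "
from h import *
s=monitor.observe();print(s['position'],s['force'],s['moment'])"
```

```text
[0.44782457 0.11291087 0.06560644] [ 0.49915793 -0.97826042 -1.15736226] [-0.01375723  0.05534548 -0.05015626]
```

>>> {"op": "move_arm", "data": {"gripper": [0,0,0,0,0,0], "linear": [[0.2,0.06,0],[0.2,0.06,0],[0.2,0.06,0],[0.2,0.05,0],[0.2,0.05,0],[0,0,0]], "twist": [0,0,0,0,0,0]}}

```text
clock: 11.95
position: [0.4581, 0.1114, 0.0656]
tool_rot: [-3.142, -0.0, 0.126]
force: [0.5, 0.8, -2.0]
grip_width: 0.0154
finger_force: 68.6
```

```bash
python3 -c "
from h import *
s=monitor.observe();print(s['position'],s['force'],s['moment'])"
```

```text
[0.45811351 0.11137647 0.06560918] [ 0.54259187  0.75908144 -2.04108144] [-0.00255328  0.04186512  0.0258511 ]
```

>>> {"op": "move_arm", "data": {"gripper": [0,0,0,0,0,0,0,0], "linear": [[0.2,0.03,0],[0.2,0.02,0],[0.2,0,0],[0.3,0,0],[0.3,0,0],[0.3,0,0],[0.3,0,0],[0.3,0,0]], "twist": [0,0,0,0,0,0,0,0]}}

```text
clock: 12.75
position: [0.479, 0.1136, 0.0656]
tool_rot: [-3.142, 0.0, 0.126]
force: [-1.2, -0.2, -1.8]
grip_width: 0.0152
finger_force: 68.6
```

```bash
python3 -c "
from h import *
s=monitor.observe();print(s['position'],s['force'],s['moment'])"
```

```text
[0.4789541  0.11359053 0.0655849 ] [-1.15439508 -0.24392534 -1.81659235] [0.11204118 0.14591525 0.05885071]
```

>>> {"op": "move_arm", "data": {"gripper": [0,0,0,0,0,0,0,0], "linear": [[0.3,0,0],[0.3,0,0],[0.3,0,0],[0.3,0,0],[0.3,0,0],[0.3,0,0],[0.3,0,0],[0.3,0,0]], "twist": [0,0,0,0,0,0,0,0]}}

```text
clock: 13.55
position: [0.5026, 0.1168, 0.0656]
tool_rot: [-3.141, 0.0, 0.126]
force: [-2.1, 2.7, -1.9]
grip_width: 0.0151
finger_force: 68.6
```

```bash
python3 -c "
from h import *
s=monitor.observe();print(s['position'],s['force'],s['moment'])"
```

```text
[0.50256268 0.11683763 0.06556097] [-2.10383951  2.7406434  -1.94534715] [0.64251747 0.48324079 0.2096905 ]
```

>>> {"op": "move_arm", "data": {"gripper": [0,0,0,0,0,0,0,0], "linear": [[0.3,0,0],[0.3,0,0],[0.3,0,0],[0.3,0,0],[0.3,0,0],[0.3,0,0],[0.2,0,0],[0,0,0]], "twist": [0,0,0,0,0,0,0,0]}}

```text
clock: 14.35
position: [0.5227, 0.1191, 0.0656]
tool_rot: [-3.142, -0.0, 0.126]
force: [0.3, 1.4, -0.7]
grip_width: 0.0151
finger_force: 68.5
```

```bash
python3 -c "
from h import *
s=monitor.observe();print(s['position'],s['force'],s['moment'])
d=grab('wrist','w7');grab('scene','s7');grab('top','t7')
a=cv2.imread('pics/w7.png');b=cv2.imread('pics/s7.png')[110:230,270:410];t=cv2.imread('pics/t7.png')[110:220,325:435]
c=np.zeros((560,800,3),np.uint8);c[:300,:480]=cv2.resize(a,(480,300));c[300:560,:303]=cv2.resize(b,(303,260));c[:320,480:]=cv2.resize(t,(320,320),interpolation=cv2.INTER_CUBIC)
c[320:560,320:800]=cv2.resize(a[100:300,120:520],(480,240));cv2.imwrite('pics/c7.png',c)"
```

```text
[0.52265359 0.11907033 0.06560813] [ 0.29038202  1.40656171 -0.68611758] [0.11776135 0.06500879 0.02548384]
```

View pics/c7.png

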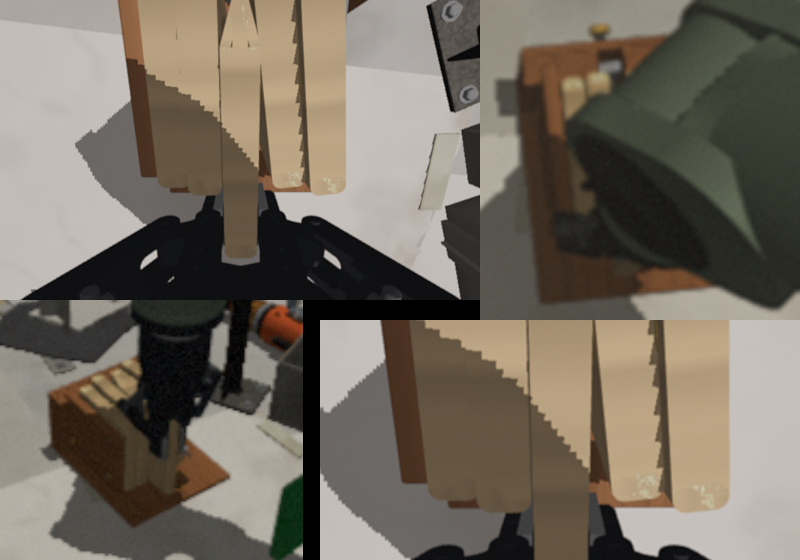

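The composite shows the board between boards 2 and 3, all boards upright and in order, with the pads still in front of the row. Next I'll release with a small opening, back off, shut the fingers and push on the square end.

>>> {"op": "move_arm", "data": {"gripper": [0.25,0.35,0.4,0.4,0.4], "linear": [[0,0,0],[0,0,0],[0,0,0],[0,0,0],[0,0,0]], "twist": [0,0,0,0,0]}}

```text
clock: 15.0
position: [0.5224, 0.1191, 0.0656]
tool_rot: [3.142, -0.0, 0.126]
force: [0.1, -0.1, -0.6]
grip_width: 0.0341
finger_force: 0.0
```

```bash
python3 - <<'E'
from h import *
s=monitor.observe();print(s['position'],s['force'],s['grip_width'])
d=grab('wrist','w8');im=d['img'].astype(int)
col=im[:,320];m=np.where((col[:,0]-col[:,2])>20)[0];print(m.max(),m[-12:]);e=atz(d,320,343,.108)
print('sq end',e,'b2 front',atz(d,272,258,.108),'b3 front',atz(d,388,248,.104))
E
```

```text
[0.52235327 0.119073   0.06561408] [ 0.08363309 -0.10982748 -0.59330787] 0.03405317172135151
339 [328 329 330 331 332 333 334 335 336 337 338 339]
sq end [0.50616689 0.11717092 0.108     ] b2 front [0.5407837  0.13909688 0.108     ] b3 front [0.54825102 0.09679575 0.104     ]
```

>>> {"op": "move_arm", "data": {"gripper": [0.4,0.4,0.4,0.4,0,0,0,0], "linear": [[-0.8,0,0],[-1.2,0,0],[-1.5,0,0],[-1.3,0,0.6],[0,0,0.7],[0,0,0],[0,0,0],[0,0,0]], "twist": [0,0,0,0,0,0,0,0]}}

```text
clock: 15.85
position: [0.4752, 0.1132, 0.0527]
tool_rot: [-3.141, -0.0, 0.126]
force: [-0.2, -0.4, -0.5]
grip_width: -0.0002
finger_force: 0.0
```

```bash
python3 - <<'E'
from h import *
s=monitor.observe();print(s['position'],s['force'],s['moment'],s['grip_width'])
d=grab('wrist','w9');im=d['img'].astype(int)
for c in (300,310,320,330):
    g=np.where((im[:,c,0]-im[:,c,2])>25)[0];g=g[g<330]; print(c,g.max(),atz(d,c,g.max()+1,.108))
E
```

```text
[0.47522651 0.11321289 0.05273081] [-0.19774342 -0.39296287 -0.52311985] [0.03238559 0.04511208 0.04537206] -0.00016503545349086802
300 233 [0.50942005 0.12383384 0.108     ]
310 237 [0.50847898 0.12059988 0.108     ]
320 237 [0.50886688 0.1175076  0.108     ]
330 237 [0.50925478 0.11441535 0.108     ]
```

>>> {"op": "move_arm", "data": {"gripper": [0,0,0,0,0,0,0,0], "linear": [[0.6,0,0],[0.7,0,0],[0.5,0,0],[0.1,0,0],[0.1,0,0],[0.1,0,0],[0.1,0,0],[0.1,0,0]], "twist": [0,0,0,0,0,0,0,0]}}

```text
clock: 16.7
position: [0.4975, 0.1159, 0.0526]
tool_rot: [3.142, 0.0, 0.126]
force: [-0.4, 0.6, 0.0]
grip_width: -0.0004
finger_force: 0.0
```

>>> {"op": "move_arm", "data": {"gripper": [0,0,0,0,0,0], "linear": [[0.1,0,0],[0.1,0,0],[0.1,0,0],[0.1,0,0],[0.1,0,0],[0.1,0,0]], "twist": [0,0,0,0,0,0]}}

```text
clock: 17.3
position: [0.5036, 0.1167, 0.0526]
tool_rot: [-3.142, 0.0, 0.126]
force: [-0.8, -0.3, 0.6]
grip_width: -0.0002
finger_force: 0.0
```

```bash
cat > q.py <<'E'
from h import *
s=monitor.observe();print(s['clock'],s['position'],s['force'],s['moment'])
d=grab('wrist','q%d'%int(s['clock']*100));im=d['img'].astype(int)
for c in (312,320,328):
    g=np.where((im[:,c,0]-im[:,c,2])>25)[0];g=g[g<330]; print(c,g.max(),atz(d,c,g.max()+1,.108))
E
python3 q.py
```

```text
17.3 [0.50355872 0.11672962 0.05259433] [-0.82885394 -0.31770847  0.64607568] [-0.00749624  0.14294344  0.00528983]
312 301 [0.51426725 0.12081753 0.108     ]
320 301 [0.51459795 0.11818236 0.108     ]
328 300 [0.51530611 0.1155972  0.108     ]
```

>>> {"op": "move_arm", "data": {"gripper": [0,0,0,0,0,0,0], "linear": [[0.1,0,0],[0.1,0,0],[0.1,0,0],[0.1,0,0],[0.1,0,0],[0.1,0,0],[0.05,0,0]], "twist": [0,0,0,0,0,0,0]}}

```text
clock: 18.05
position: [0.51, 0.1175, 0.0526]
tool_rot: [-3.142, 0.0, 0.126]
force: [-0.9, 0.1, 0.2]
grip_width: -0.0001
finger_force: 0.0
```

>>> {"op": "move_arm", "data": {"gripper": [0,0,0,0], "linear": [[0.02,0,0],[0.02,0,0],[0.02,0,0],[0.02,0,0]], "twist": [0,0,0,0]}}

```text
clock: 18.45
position: [0.5108, 0.1176, 0.0526]
tool_rot: [-3.142, -0.0, 0.126]
force: [-1.0, -0.3, 0.1]
grip_width: -0.0001
finger_force: 0.0
```

>>> {"op": "move_arm", "data": {"gripper": [0,0,0,0], "linear": [[0.02,0,0],[0.02,0,0],[0.02,0,0],[0.02,0,0]], "twist": [0,0,0,0]}}

```text
clock: 18.85
position: [0.5115, 0.1177, 0.0526]
tool_rot: [3.142, 0.0, 0.126]
force: [-0.4, 0.6, 0.1]
grip_width: 0.0002
finger_force: 0.0
```

>>> {"op": "move_arm", "data": {"gripper": [0,0,0,0], "linear": [[0.02,0,0],[0.02,0,0],[0.02,0,0],[0.02,0,0]], "twist": [0,0,0,0]}}

```text
clock: 19.25
position: [0.5124, 0.1178, 0.0526]
tool_rot: [-3.142, -0.0, 0.126]
force: [-1.4, 0.2, 0.6]
grip_width: 0.0003
finger_force: 0.0
```

>>> {"op": "move_arm", "data": {"gripper": [0,0,0,0], "linear": [[0.02,0,0],[0.02,0,0],[0.02,0,0],[0.02,0,0]], "twist": [0,0,0,0]}}

```text
clock: 19.65
position: [0.5131, 0.1179, 0.0526]
tool_rot: [-3.142, 0.0, 0.126]
force: [-0.6, -1.0, -0.9]
grip_width: 0.0002
finger_force: 0.0
```

>>> {"op": "move_arm", "data": {"gripper": [0,0,0,0], "linear": [[0.02,0,0],[0.02,0,0],[0.02,0,0],[0.02,0,0]], "twist": [0,0,0,0]}}

```text
clock: 20.05
position: [0.5139, 0.118, 0.0526]
tool_rot: [-3.142, 0.0, 0.126]
force: [-0.8, 0.4, -0.4]
grip_width: 0.0
finger_force: 0.0
```

>>> {"op": "move_arm", "data": {"gripper": [0,0,0,0], "linear": [[0.02,0,0],[0.02,0,0],[0.02,0,0],[0.02,0,0]], "twist": [0,0,0,0]}}

```text
clock: 20.45
position: [0.5147, 0.1181, 0.0526]
tool_rot: [-3.142, -0.0, 0.126]
force: [-0.4, -1.7, -0.3]
grip_width: -0.0002
finger_force: 0.0
```

>>> {"op": "move_arm", "data": {"gripper": [0,0,0,0], "linear": [[0.02,0,0],[0.02,0,0],[0.02,0,0],[0.02,0,0]], "twist": [0,0,0,0]}}

```text
clock: 20.85
position: [0.5155, 0.1182, 0.0526]
tool_rot: [-3.142, -0.0, 0.126]
force: [-0.7, -0.5, -0.4]
grip_width: -0.0003
finger_force: 0.0
```

>>> {"op": "move_arm", "data": {"gripper": [0,0,0,0], "linear": [[0.02,0,0],[0.02,0,0],[0.02,0,0],[0.02,0,0]], "twist": [0,0,0,0]}}

```text
clock: 21.25
position: [0.5163, 0.1183, 0.0526]
tool_rot: [-3.142, 0.0, 0.126]
force: [-0.7, -0.9, -0.1]
grip_width: 0.0003
finger_force: 0.0
```

```bash
python3 q.py
```

```text
21.25 [0.51631476 0.11834802 0.05259844] [-0.73678536 -0.88642615 -0.0965931 ] [ 0.04982129  0.19602816 -0.00242557]
312 301 [0.52702169 0.12244107 0.108     ]
320 301 [0.52735248 0.11980556 0.108     ]
328 301 [0.52768326 0.11717003 0.108     ]
```

>>> {"op": "move_arm", "data": {"gripper": [0,0,0,0], "linear": [[0.02,0,0],[0.02,0,0],[0.02,0,0],[0.02,0,0]], "twist": [0,0,0,0]}}

```text
clock: 21.7
position: [0.5171, 0.1184, 0.0526]
tool_rot: [3.142, 0.0, 0.126]
force: [-0.9, -0.6, -0.3]
grip_width: -0.0001
finger_force: 0.0
```

>>> {"op": "move_arm", "data": {"gripper": [0,0,0,0], "linear": [[0.02,0,0],[0.02,0,0],[0.02,0,0],[0.02,0,0]], "twist": [0,0,0,0]}}

```text
clock: 22.1
position: [0.5179, 0.1185, 0.0526]
tool_rot: [-3.142, -0.0, 0.126]
force: [0.6, -0.3, 1.6]
grip_width: -0.0003
finger_force: 0.0
```

>>> {"op": "move_arm", "data": {"gripper": [0,0,0,0], "linear": [[0.02,0,0],[0.02,0,0],[0.02,0,0],[0.02,0,0]], "twist": [0,0,0,0]}}

```text
clock: 22.5
position: [0.5187, 0.1186, 0.0526]
tool_rot: [-3.142, 0.0, 0.126]
force: [-0.5, 0.6, 0.8]
grip_width: -0.0001
finger_force: 0.0
```

>>> {"op": "move_arm", "data": {"gripper": [0,0,0,0], "linear": [[0.02,0,0],[0.02,0,0],[0.02,0,0],[0.02,0,0]], "twist": [0,0,0,0]}}

```text
clock: 22.9
position: [0.5195, 0.1187, 0.0526]
tool_rot: [-3.142, 0.0, 0.126]
force: [-1.4, 0.4, -0.6]
grip_width: 0.0002
finger_force: 0.0
```

>>> {"op": "move_arm", "data": {"gripper": [0,0,0,0], "linear": [[0.02,0,0],[0.02,0,0],[0.02,0,0],[0.02,0,0]], "twist": [0,0,0,0]}}

```text
clock: 23.3
position: [0.5201, 0.1188, 0.0526]
tool_rot: [3.142, 0.0, 0.126]
force: [-2.8, -1.0, 1.3]
grip_width: 0.0
finger_force: 0.0
```

>>> {"op": "move_arm", "data": {"gripper": [0,0,0], "linear": [[0.02,0,0],[0.02,0,0],[0,0,0]], "twist": [0,0,0]}}

```text
clock: 23.6
position: [0.5204, 0.1188, 0.0525]
tool_rot: [3.141, 0.001, 0.126]
force: [-4.6, -0.4, -0.3]
grip_width: -0.0
finger_force: 0.0
```

```bash
python3 q.py
```

```text
23.6 [0.52041664 0.11879962 0.0525237 ] [-4.56374574 -0.43867089 -0.31377694] [-0.14109988  0.70674623 -0.04308919]
312 302 [0.53082776 0.1228715  0.108     ]
320 302 [0.53115828 0.12023594 0.108     ]
328 302 [0.53148881 0.11760034 0.108     ]
```

>>> {"op": "move_arm", "data": {"gripper": [0,0,0], "linear": [[0.02,0,0],[0.02,0,0],[0,0,0]], "twist": [0,0,0]}}

```text
clock: 23.95
position: [0.5205, 0.1188, 0.0525]
tool_rot: [3.141, 0.001, 0.126]
force: [-5.9, -2.1, 1.7]
grip_width: -0.0003
finger_force: 0.0
```

```bash
python3 q.py
```

```text
23.95 [0.52054693 0.11878739 0.05247049] [-5.9333048  -2.06936452  1.6921212 ] [-0.24176932  1.08330641 -0.01804401]
312 303 [0.5306671  0.12282077 0.108     ]
320 303 [0.53099757 0.12018366 0.108     ]
328 302 [0.5317068 0.1175967 0.108    ]
```

The push force has climbed from about 1 N to 6 N and the board has stopped moving: 0.4 mm commanded, 0.1 mm moved. It is butted against the stop, so I'll back off and rise.

>>> {"op": "move_arm", "data": {"gripper": [0,0,0,0,0,0,0,0], "linear": [[-0.2,0,0],[-0.8,0,0],[-1.5,0,0],[-2,0,0],[-1.5,0,-1],[0,0,-3],[0,0,-4],[0,0,-4]], "twist": [0,0,0,0,0,0,0,0]}}

```text
clock: 24.8
position: [0.4608, 0.1115, 0.1739]
tool_rot: [-3.141, 0.0, 0.127]
force: [0.3, -0.7, 0.7]
grip_width: -0.0002
finger_force: 0.0
```

>>> {"op": "move_arm", "data": {"gripper": [0,0,0,0], "linear": [[-1.5,0,-4],[-1,0,-3],[0,0,0],[0,0,0]], "twist": [0,0,0,0]}}

```text
clock: 25.2
position: [0.4368, 0.1079, 0.243]
tool_rot: [3.141, -0.002, 0.126]
force: [-0.1, -0.5, -0.4]
grip_width: 0.0002
finger_force: 0.0
```

```bash
python3 - <<'E'
from h import *
s=monitor.observe();print(s['clock'],s['position'],s['force'])
d=grab('wrist','f');im=d['img'].astype(int)
# expected rack-frame scan across tops at x=-20mm (boards) and -57 (filed, proud) z=.108
o=np.array([.5913,.1294]);a=np.radians(7.6);c,sn=np.cos(a),np.sin(a)
for X,z in((-53,.108),(-57,.108),(-62,.108),(-66,.108),(-70,.108),(-40,.106),(0,.106)):
    out=[]
    for Y in range(50,-75,-3):
        w=o+np.array([c*X-sn*Y,sn*X+c*Y])/1000;u,v=proj(d,(*w,z)).round().astype(int)
        if 0<=v<400 and 0<=u<640:
            p=im[v,u]; out.append('#' if p[0]>130 and p[0]-p[2]>25 else 'r' if p[0]-p[2]>25 else '.')
    print(X,z,''.join(out))
E
```

```text
25.2 [0.43681771 0.10792681 0.24301119] [-0.09465492 -0.49904043 -0.41507874]
-53 0.108 .rrrrrrrrrrrrrr######rrrrrrrrrr#r.####....
-57 0.108 .####rrrrrrrrrr#######################....
-62 0.108 .##########rrrrrrrrr##################....
-66 0.108 .###############rrr###################....
-70 0.108 .#####################################....
-40 0.106 ############.#######rrr###########.###....
0 0.106 .###################.#####r#####r..###....
```

```bash
python3 -c "
from h import *
print(bot.job_done())"
```

```text
the job is handed in; nothing more can be done
None
```

The loose board is filed between the second and third boards, pushed gently until it butted against the stop at about 6 N, then released and handed in at about 25 s. By the last wrist-camera readings it stands about 12 mm proud with the row boards in place; I didn't re-check the bystanders at the end, and no verdict was returned.

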